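# Index the copper blank and stamp it on the lever press

## Robot

A 6-joint arm with a two-finger parallel gripper is mounted at the origin on the work surface. World frame = base frame: x ahead of the robot, y to its left, z up, the work surface at z = 0. Lengths are in m, angles in rad, forces in N, time in s.
With the tool pointing down it reaches from about 0.325 to 0.775 m from the base axis. Payload 9.3 kg.
Tool frame: the origin (TCP) lies between the finger pads; the fingertips stand 22 mm ahead of it and the grasp point (between the pads) lies 3 mm ahead of it (r.tip_extent is the distance from the TCP to the fingertips, in m); z points along the fingers, y is the line along which they close (so a half turn about z gives the same grasp; the last joint's range is limited). The gripper opens to 85 mm and grips with 20 to 120 N. Pads are 22 mm wide; open, the fingers measure 114 mm over their backs; the gripper's body (76 mm by 85 mm) begins 54 mm behind the grasp point. The pads swing forward as they close: fully open they stand 13 mm farther back than shut.
Start: joints at [0.994, 0.259, 0.021, 1.334, 0, 1.418], TCP at [0.226, 0.501, 0.253] pointing down, gripper open.
Joint ranges: [-3.04, 3.04], [-0.91, 1.82], [-1.04, 1.36], [-1.92, 1.95], [-1.52, 1.45], [-3.14, 3.14]. Speed limits (rad/s): [2.22, 2.22, 2.79, 3.14, 3.14, 3.14].

## Interface

Orientations are given as a unit quaternion [x, y, z, w].
In Python, from cell import r, snapshot gives the robot as it stands.
- The arm moves only by the tool carry_out, never from a script. Its argument "plan" is text: rows parted by semicolons, each of 5 numbers parted by spaces: the finger opening in m, from 0 to 0.0854, then the shift along the tool's x, y, z in m, then the turn about the tool's z in rad. In form: fingers dx dy dz roll; .... A call has 1 to 12 rows; each row is the pose to reach, as a shift and turn from the pose commanded when the call began, along the tool's axes at that moment; what a row does not reach only later rows make up. A row lasts 1/12 s, in which the tool goes at most 41.7 mm and 7.16 degrees, less where a joint would pass 70% of its speed; a pose out of reach is approached as far as the arm can. A call with a gripper value outside its range is refused whole. The fingers move at their own pace and stop on an object; "grip_force" is the grip in N (left out, the last holds). Time passes only in rows, so rows that repeat a pose let the fingers close. It gives the time, the measured TCP pose, the force, the opening and the grip force at its end, in the units of the state.
- r.observe(): the state, without advancing time (a new reading comes with each control period).
- snapshot(name): name is "scene" or "top" or "wrist"; returns a dict with "color" (400x640x3 uint8, blue, green, red), "fovy" (degrees; the focal length in pixels is half the picture's height over the tangent of half this angle, whatever the lens; pixels are square), "cx", "cy" (the principal point, pixels), "rvec" (rotation vector, rad) and "tvec" (3), from world to camera coordinates, as OpenCV has them. Camera axes: x right, y down, z forward; pixel columns grow to the right and rows downward; lengths in m; the calibration is good to about 2 mm. A picture is of the moment at which its call begins. There is no depth.
- r.sign_off(): hands the job in; it is judged then, once.
The state is a dict: "t": time; "qpos": joint angles; "qvel": joint speeds; "effort": joint torques, N m; "tool_pos": TCP position; "eef_rot": TCP orientation; "ft_force": force on the tool from outside, world axes, zero at the start; "torque": the same for the moment, N m; "opening": opening from 0.0 (shut) to 1.0 (fully open); "finger_force": force on a finger pad.
Only numpy, scipy, OpenCV 4.12 (cv2) and the standard library are available. Lean on these libraries where they do the work, as an engineer would, in place of code of your own. Each camera call takes 0.05 s, during which the arm holds its last target. There are 200 camera calls.

## Task

On the jeweller's lever press, turn the round index plate by its red peg until it clicks home with the copper blank under the punch, then bring the lever's black ball handle down until the punch bears firmly on the copper, and keep the pressure on for half a second. Somebody resets the punch depth every time, so go by feel: stop when it is firm and do not force it on. Then ease the lever back up to its rest without letting it snap, and leave the silver blank in its nest and the other things on the bench alone.

Things in the scene. Friction and masses are not known exactly. Their poses are not given: they have to be found in the camera images.
- press: Green cast-iron press fixed to the bench; base 300 x 260 x 22 mm, 203 mm tall. Origin: bench top, under the round plate's axis; z up, +x from that axis to the punch (65 mm off) and the column behind it, +y to the side where the lever handle sticks out. Its head over the punch fills x 28 to 172, y -56 to 32, z 105 to 165 mm; the lever's pivot cheeks rise to 203 mm.
- plate (a joint): Angle of the round dark-steel index plate (200 mm across, top 40 mm above the bench), rad, counter-clockwise from above. A sprung plunger pulls it into detents at -1.047, 0, +1.047; it starts at 0; leaving one takes about 8 N at the peg. Nests of four 4 mm brass pins lie 65 mm from the axis: at 0 an empty one is under the punch, the others 60 degrees to either side.
- plate_center (a point): Centre of the plate's top face, 40 mm above the bench. Fixed place; turns with the plate.
- peg (a point): Red upright peg on the plate to turn it by, 14 mm thick, 85 mm from the plate's axis, across from the punch when the plate is at 0. It stands from 40 to 78 mm above the bench; this point lies on its axis 60 mm above the bench. Can be pinched from above or pushed.
- nest_left (a point): Centre of the floor of the nest that starts on the +y (lever handle) side of the press, on the plate's top face. Moves with the plate.
- nest_right (a point): Centre of the floor of the nest that starts on the -y side of the press. Moves with the plate.
- copper: Copper-coloured disc, 36 mm across, 5 mm thick, lying loose in one of the two side nests (either one). Origin: centre of its underside.
- silver: Silver-coloured disc of the same size, in the other side nest. Origin: centre of its underside. Not to be stamped.
- lever (a joint): How far the sprung lever is down from its raised rest, rad: 0 up at rest, grows as the ball handle goes down; mechanical limit 0.9. The punch goes down 40 mm per rad. It meets a blank somewhere between about 0.4 and 0.65, depending on how the punch is set. Beyond that the lever is stalled and must not be forced.
- handle (a point): Centre of the black ball (32 mm) at the lever's end, 200 mm from its hinge, 259 mm above the bench at rest, when the lever rises 0.35 rad above level. Swings down in the press's y-z plane. The spring pushes the ball up with 2 N at the top, 4 to 5 N lower down; a firm stamp takes some 6 to 20 N more there (the punch gets five times that). Push it from above or pinch it.
- lever_hinge (a point): The lever's hinge, fixed to the press, 190 mm above the bench; its axis runs along the press's x.
- punch_axis (a point): Point on the upright axis of the dark steel punch (24 mm across, flat lower face), fixed to the press, 70 mm above the bench, over the circle of nests. With the lever up the lower face of the punch hangs 0 to 8 mm below this point, depending on how it was set.
- dish: Loose white ceramic dish, 84 mm across, 24 mm high, on the bench near the press on its handle side. Origin: centre of its underside. Leave alone.
- burnisher: Loose small tool with a blue handle, 134 mm long, lying along its x, beside the press. Origin on the bench at mid length. Leave alone.
- mallet: Loose wooden mallet, 260 mm long, lying along its x, head at +x. Leave alone.
- tumbler: Loose glass tumbler, 74 mm across, 90 mm high. Leave alone.
- mandrel: Loose tapered steel mandrel standing on an 80 mm foot, 160 mm high. Leave alone.
- ring_clamp: Loose wooden ring clamp, 120 x 28 x 30 mm, lying along its x. Leave alone.

How it is judged:
By the outcome, as a careful person would: the job done as asked, in the order asked, and still so for the second after the job is handed in, with the robot touching nothing.
It also fails if it takes over 61 s, if anything falls off the work surface, if the arm or the gripper's body presses on something with over 40 N, if the wrist force passes 120 N, or if a joint passes its speed limit or range.

## Working session

There is one attempt and no reset: what is moved stays moved. The work goes in short steps, Python scripts to look and compute and a tool call to move; the robot and the scene stay as the last step left them, time stands still between calls to the robot, and variables do not carry over. Pictures are saved under pics/ and viewed, at most 10 in all, crops included, and the job is handed in when it is done.

Besides the shell and the picture viewer there is one more tool, called after "Emit:" as name(argument=value, ...) on one line, values as JSON. carry_out: Moves the arm, as the interface text tells. Its arguments: {"type":"object","properties":{"plan":{"type":"string"},"grip_force":{"type":"number"}},"required":["plan"]}

```bash
mkdir -p pics; ls; cat > h.py <<'E'
import numpy as np, cv2
from cell import r, snapshot
def cam(s):
    f=s["color"].shape[0]/2/np.tan(np.radians(s["fovy"])/2)
    K=np.array([[f,0,s["cx"]],[0,f,s["cy"]],[0,0,1]])
    R=cv2.Rodrigues(np.array(s["rvec"],float))[0]; t=np.array(s["tvec"],float).ravel()
    return K,R,t
def ray(s,uv):
    K,R,t=cam(s); d=R.T@np.linalg.inv(K)@np.array([uv[0],uv[1],1.]); return -R.T@t,d/np.linalg.norm(d)
def onz(s,uv,z):
    o,d=ray(s,uv); return o+d*(z-o[2])/d[2]
def proj(s,p):
    K,R,t=cam(s); q=K@(R@np.array(p,float)+t); return q[:2]/q[2]
def tri(a,ua,b,ub):
    A=[];B=[]
    for s,u in((a,ua),(b,ub)):
        o,d=ray(s,u);P=np.eye(3)-np.outer(d,d);A.append(P);B.append(P@o)
    return np.linalg.lstsq(np.vstack(A),np.hstack(B),rcond=None)[0]
def blobs(s,lo,hi,amin=30):
    h=cv2.cvtColor(s["color"],cv2.COLOR_BGR2HSV); m=cv2.inRange(h,lo,hi)
    n,l,st,c=cv2.connectedComponentsWithStats(m)
    return [(st[i].tolist(),c[i].round(1).tolist()) for i in range(1,n) if st[i][4]>=amin]
E
python3 - <<'E'
from h import *
import pickle
S={n:snapshot(n) for n in("scene","top","wrist")}
pickle.dump(S,open("s0.pkl","wb"))
for n in S: cv2.imwrite(f"pics/{n}0.png",S[n]["color"]); print(n,cam(S[n])[0][0,0],ray(S[n],(320,200)))
print(r.observe())
E
```

```text
pics
scene 411.83720635007364 (array([1.52568412, 0.51031808, 1.07474086]), array([-0.70259768, -0.36430186, -0.61126152]))
top 384.02695037714017 (array([ 0.33022691, -0.01332797,  1.21840534]), array([ 0.2031221 , -0.03251743, -0.97861332]))
wrist 326.19957993995024 (array([0.15586872, 0.53326301, 0.37317619]), array([ 0.27577989, -0.12999439, -0.9523901 ]))
{'t': 0.15, 'qpos': array([ 9.94385569e-01,  2.59029111e-01,  2.09672876e-02,  1.33371184e+00,
       -2.57322412e-05,  1.41819642e+00]), 'qvel': array([ 0.00082202, -0.00240349,  0.00468293, -0.00124186, -0.00030464,
        0.00037583]), 'effort': array([ 1.81572661e-03, -5.55971396e+01,  3.44661319e+01,  1.13742487e-02,
       -1.77775460e-04, -4.03709339e-05]), 'tool_pos': array([0.2260878 , 0.50117684, 0.25283567]), 'eef_rot': array([ 2.10323055e-01,  9.77631819e-01, -4.61148950e-04, -1.62182949e-04]), 'ft_force': array([ 0.08467956, -0.38495295,  0.57741895]), 'torque': array([0.05008434, 0.005498  , 0.00665229]), 'finger_force': 0.0, 'opening': 0.9999852518105107}
```

View pics/scene0.png

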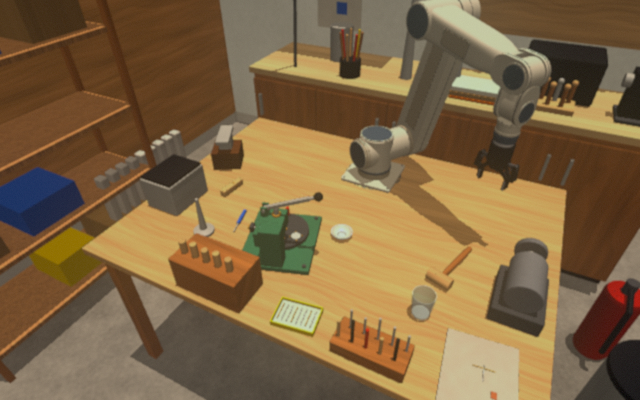

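View pics/top0.png

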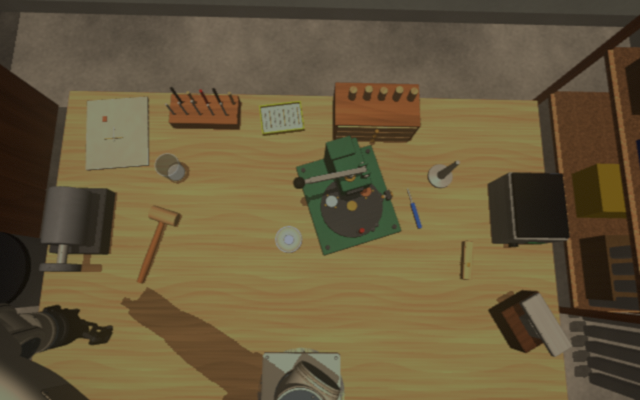

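The top view shows the press at about (350,200), the ball at (299,183), the red peg at (362,231), a light disc at (331,201) and a copper-coloured spot at (367,192). I'll zoom in on both views.

```bash
python3 - <<'E'
from h import *
import pickle
S=pickle.load(open("s0.pkl","rb"))
a=cv2.resize(S["top"]["color"][130:260,280:410],None,fx=4.5,fy=4.5,interpolation=cv2.INTER_CUBIC)
cv2.imwrite("pics/c1.png",a)
b=cv2.resize(S["scene"]["color"][180:280,230:360],None,fx=6,fy=6,interpolation=cv2.INTER_CUBIC)
cv2.imwrite("pics/c2.png",b)
for n in("top","scene"):
    s=S[n]
    print(n,"red",[x for x in blobs(s,(0,150,60),(6,255,255),4)+blobs(s,(174,150,60),(180,255,255),4) if 230<x[1][0]<410 and 130<x[1][1]<260])
    print("black",[x for x in blobs(s,(0,0,0),(180,255,45),30) if 230<x[1][0]<410 and 130<x[1][1]<260])
E
```

```text
top red [([360, 228, 4, 5, 17], [361.6, 229.9])]
black [([325, 149, 10, 24, 124], [328.9, 162.8]), ([295, 178, 9, 10, 76], [299.0, 182.6]), ([323, 178, 39, 23, 217], [343.5, 191.8])]
scene red []
black []
```

View pics/c1.png

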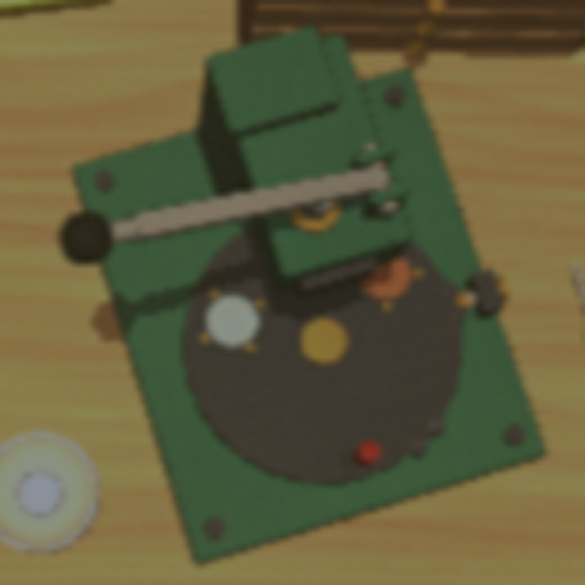

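View pics/c2.png

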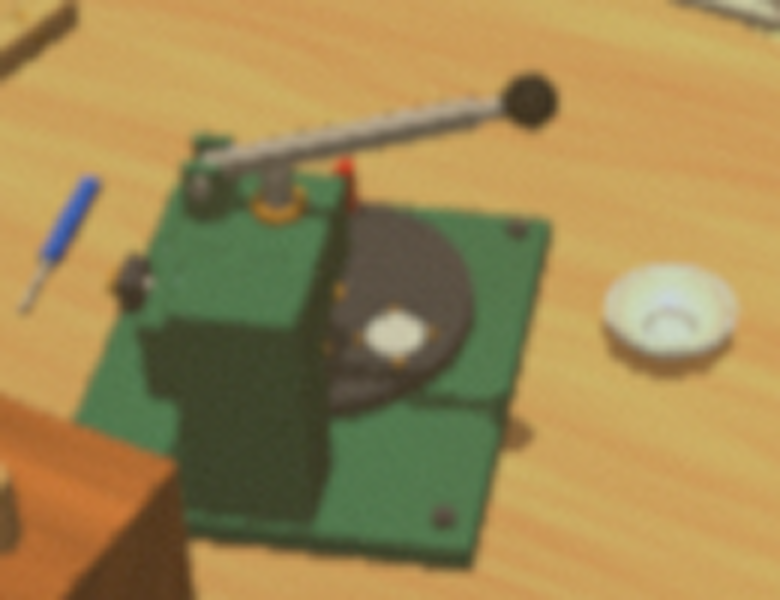

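Both crops agree. Top crop: copper is on the -y side at crop px (387,277), partly under the head. Silver is on +y at (232,321), the hub at (323,341), the peg at (370,452) and the ball at (87,238). Scene crop: ball (530,102), peg top (344,168), silver (395,333). Copper needs plate +1.047 rad, so the peg goes towards press -y.

```bash
python3 - <<'E'
from h import *
import pickle
S=pickle.load(open("s0.pkl","rb")); T=S["top"];C=S["scene"]
c1=lambda x,y:((x+.5)/4.5+280-.5,(y+.5)/4.5+130-.5); c2=lambda x,y:((x+.5)/6+230-.5,(y+.5)/6+180-.5)
ball=tri(T,c1(87,238),C,c2(530,102)); peg=tri(T,c1(370,452),C,c2(344,166)); sil=tri(T,c1(232,321),C,c2(395,333))
print("tri ball",ball.round(4),"pegtop",peg.round(4),"silver",sil.round(4))
P=onz(T,c1(370,452),.078);H=onz(T,c1(323,341),.044);G=onz(T,c1(232,321),.045);B=onz(T,c1(87,238),.259)
print("plane peg",P.round(4),"hub",H.round(4),"sil",G.round(4),"ball",B.round(4))
for n,v in(("-peg",H-P),("sil",G-H)): print(n,np.hypot(*v[:2]),np.degrees(np.arctan2(v[1],v[0])))
# base corners z .022
cs=[onz(T,c1(*p),.022) for p in((76,170),(409,72),(544,452),(199,561))]
for i in range(4):
    v=cs[(i+1)%4]-cs[i]; print(cs[i].round(4),np.hypot(*v[:2]),np.degrees(np.arctan2(v[1],v[0])))
for z in(.03,.04):  print(z,onz(T,c1(322,346),z).round(4))
E
```

```text
tri ball [0.5745 0.0095 0.2587] pegtop [ 0.4772 -0.1779  0.0775] silver [ 0.5715 -0.0877  0.0455]
plane peg [ 0.477  -0.1775  0.078 ] hub [ 0.5584 -0.1505  0.044 ] sil [ 0.5713 -0.0872  0.045 ] ball [0.5744 0.0094 0.259 ]
-peg 0.08573532112058779 18.3204219878353
sil 0.0646172013209862 78.46199598734015
[0.6849 0.0239 0.022 ] 0.25347812188912205 -71.9422086151175
[ 0.7634 -0.2171  0.022 ] 0.2918458353685315 -161.9160808540724
[ 0.486  -0.3077  0.022 ] 0.25378224074622924 108.15624394668097
[ 0.4069 -0.0666  0.022 ] 0.292281934076434 18.024337442472945
0.03 [ 0.5576 -0.1514  0.03  ]
0.04 [ 0.5556 -0.1503  0.04  ]
```

```bash
cat >> h.py <<'E'
from scipy.spatial.transform import Rotation as Ro
def delta(target,yaw=None):
    "tool-frame shift and roll from now to a world TCP target with tool y at yaw (deg, mod 180)"
    o=r.observe(); M=Ro.from_quat(o["eef_rot"]).as_matrix(); d=M.T@(np.array(target)-o["tool_pos"])
    y0=np.degrees(np.arctan2(M[1,1],M[0,1])); out=None
    if yaw is not None: out=-np.radians((yaw-y0+90)%180-90)
    print("t",round(o["t"],2),"tcp",o["tool_pos"].round(4),"yaw",y0.round(1),"F",o["ft_force"].round(2),"shift",d.round(4),"roll",out)
E
python3 -c "
from h import *
delta([.477,-.178,.2],108.2)"
```

```text
t 0.15 tcp [0.2261 0.5012 0.2528] yaw 65.7 F [ 0.08 -0.38  0.58] shift [-0.508  -0.5159  0.0533] roll -0.741460704109421
```

Emit:
carry_out(plan="0.045 -0.02 -0.02 0 -0.05; 0.045 -0.045 -0.045 0 -0.15; 0.045 -0.073 -0.073 0 -0.25; 0.045 -0.102 -0.102 0 -0.35; 0.045 -0.131 -0.131 0 -0.45; 0.045 -0.16 -0.16 0 -0.55; 0.045 -0.189 -0.189 0 -0.65; 0.045 -0.218 -0.218 0 -0.742; 0.045 -0.247 -0.247 0 -0.742; 0.045 -0.276 -0.276 0 -0.742; 0.045 -0.305 -0.305 0 -0.742; 0.045 -0.334 -0.334 0 -0.742", grip_force=25)

```text
t: 1.15
tool_pos: [0.3898, 0.0667, 0.2534]
eef_rot: [-0.159, 0.987, -0.0, 0.0]
ft_force: [0.6, 1.6, 0.8]
opening: 0.532
finger_force: 0.0
```

```bash
python3 -c "
from h import *
delta([.477,-.178,.2],108.2)"
```

```text
t 1.15 tcp [0.3898 0.0667 0.2534] yaw 108.2 F [0.64 1.6  0.77] shift [-0.0062 -0.2597  0.0535] roll 0.0007448321650474754
```

Emit:
carry_out(plan="0.045 -0.002 -0.036 0 0; 0.045 -0.003 -0.072 0 0; 0.045 -0.004 -0.108 0 0; 0.045 -0.004 -0.144 0.01 0; 0.045 -0.005 -0.18 0.02 0; 0.045 -0.006 -0.216 0.04 0; 0.045 -0.006 -0.24 0.05 0; 0.045 -0.006 -0.25 0.053 0; 0.045 -0.006 -0.25 0.053 0; 0.045 -0.006 -0.25 0.053 0")

```text
t: 1.98
tool_pos: [0.4734, -0.1665, 0.2003]
eef_rot: [-0.158, 0.987, 0.0, -0.0]
ft_force: [-0.7, 0.1, 0.2]
opening: 0.526
finger_force: 0.0
```

```bash
python3 -c "
from h import *
import pickle
delta([.477,-.178,.072],108.2)
w=snapshot('wrist');pickle.dump(w,open('w1.pkl','wb'));cv2.imwrite('pics/w1.png',w['color'])
R=blobs(w,(0,150,60),(6,255,255),20)+blobs(w,(174,150,60),(180,255,255),20);print(R)
for b in R: print(onz(w,b[1],.07))
print('expect',proj(w,[.477,-.178,.078]),proj(w,[.477,-.178,.04]))
"
```

```text
t 1.98 tcp [ 0.4734 -0.1665  0.2003] yaw 108.2 F [-0.66  0.12  0.16] shift [ 1.000e-04 -1.210e-02  1.283e-01] roll -0.00016597949435527112
[([300, 182, 18, 28, 384], [309.0, 196.3])]
[ 0.47659737 -0.17544469  0.07      ]
expect [305.36396811 198.80673486] [307.30769073 185.96327024]
```

View pics/w1.png

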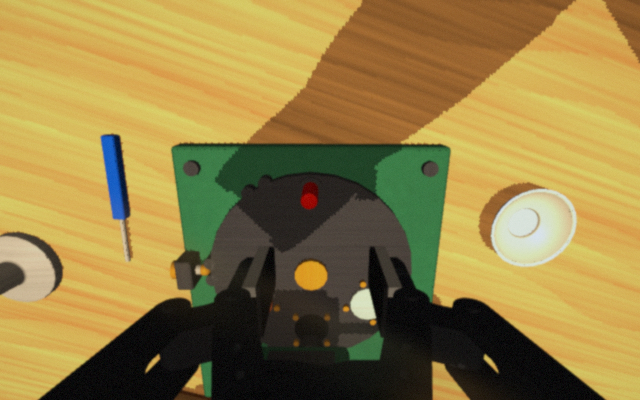

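The wrist view shows the peg at (309,196), the hub at (311,276), silver at (365,304) and the empty nest at the bottom under the head. The peg is where I expected it to within about 2 mm, so I'll descend and pinch.

Emit:
carry_out(plan="0.045 0 -0.005 0.01 0; 0.045 0 -0.0105 0.035 0; 0.045 0 -0.0105 0.065 0; 0.045 0 -0.0105 0.09 0; 0.045 0 -0.0105 0.11 0; 0.045 0 -0.0105 0.123 0; 0.045 0 -0.0105 0.129 0; 0.02 0 -0.0105 0.129 0; 0.005 0 -0.0105 0.129 0; 0.005 0 -0.0105 0.129 0; 0.005 0 -0.0105 0.129 0; 0.005 0 -0.0105 0.129 0", grip_force=25)

```text
t: 3.03
tool_pos: [0.4772, -0.1761, 0.0723]
eef_rot: [-0.159, 0.987, 0.0, 0.001]
ft_force: [-0.7, 5.8, 1.2]
opening: 0.151
finger_force: 24.3
```

```bash
python3 - <<'E'
from h import *
o=r.observe();print(o["ft_force"],o["opening"]*85.4,o["finger_force"])
delta([.4766,-.1772,.071],108.2)
M=Ro.from_quat(o["eef_rot"]).as_matrix()
c=np.array([.558,-.151]); p0=o["tool_pos"][:2]; v=p0-c
print(np.hypot(*v))
v=-.085*np.array([np.cos(np.radians(18.2)),np.sin(np.radians(18.2))])
for a in range(0,61,5):
    A=np.radians(a);w=np.array([[np.cos(A),-np.sin(A)],[np.sin(A),np.cos(A)]])@v-v
    print(a,(M.T@np.r_[w,0])[:2].round(4),round(-A,3))
E
```

```text
[-0.66164797  5.77769881  1.24005776] 12.9334164227765 24.3331316113472
t 3.03 tcp [ 0.4772 -0.1761  0.0723] yaw 108.3 F [-0.66  5.78  1.24] shift [ 0.001  -0.0009  0.0013] roll 0.0013826678034617795
0.08454895309520993
0 [0. 0.] -0.0
5 [-0.0003 -0.0074] -0.087
10 [-0.0013 -0.0148] -0.175
15 [-0.0029 -0.022 ] -0.262
20 [-0.0051 -0.0291] -0.349
25 [-0.0079 -0.0359] -0.436
30 [-0.0113 -0.0425] -0.524
35 [-0.0153 -0.0488] -0.611
40 [-0.0198 -0.0547] -0.698
45 [-0.0248 -0.0601] -0.785
50 [-0.0303 -0.0652] -0.873
55 [-0.0361 -0.0697] -0.96
60 [-0.0424 -0.0737] -1.047
```

Emit:
carry_out(plan="0.005 0 -0.0037 0 -0.044; 0.005 -0.0003 -0.0074 0 -0.087; 0.005 -0.0007 -0.0111 0 -0.131; 0.005 -0.0013 -0.0148 0 -0.175; 0.005 -0.002 -0.0184 0 -0.218; 0.005 -0.0029 -0.022 0 -0.262; 0.005 -0.0039 -0.0256 0 -0.305; 0.005 -0.0051 -0.0291 0 -0.349; 0.005 -0.0064 -0.0325 0 -0.393; 0.005 -0.0079 -0.0359 0 -0.436; 0.005 -0.0095 -0.0393 0 -0.48; 0.005 -0.0113 -0.0425 0 -0.524")

```text
t: 4.03
tool_pos: [0.5016, -0.2132, 0.0723]
eef_rot: [-0.41, 0.912, -0.0, 0.001]
ft_force: [0.9, 4.9, -1.4]
opening: 0.148
finger_force: 24.6
```

```bash
python3 - <<'E'
from h import *
o=r.observe();print(o["finger_force"],o["opening"])
delta([.5406,-.2342,.072],168.2)
E
```

```text
24.641633927822113 0.14777747119952017
t 4.03 tcp [ 0.5016 -0.2132  0.0723] yaw 138.4 F [ 0.88  4.91 -1.41] shift [-0.0102 -0.0431  0.0004] roll -0.5196505601584229
```

Emit:
carry_out(plan="0.005 0 -0.0037 0 -0.044; 0.005 -0.0003 -0.0074 0 -0.087; 0.005 -0.0007 -0.0111 0 -0.131; 0.005 -0.0013 -0.0148 0 -0.175; 0.005 -0.002 -0.0184 0 -0.218; 0.005 -0.0029 -0.022 0 -0.262; 0.005 -0.0039 -0.0256 0 -0.305; 0.005 -0.0051 -0.0291 0 -0.349; 0.005 -0.0064 -0.0325 0 -0.393; 0.005 -0.0079 -0.0359 0 -0.436; 0.005 -0.0095 -0.0393 0 -0.48; 0.005 -0.0113 -0.0425 0 -0.524")

```text
t: 5.03
tool_pos: [0.5399, -0.2328, 0.0723]
eef_rot: [-0.632, 0.775, 0.0, 0.0]
ft_force: [-0.5, 3.2, -1.2]
opening: 0.152
finger_force: 24.8
```

Emit:
carry_out(plan="0.005 0 0 0 0; 0.005 0 0 0 0; 0.012 0 0 0 0; 0.025 0 0 0 0; 0.04 0 0 0 0; 0.04 0 0 0 0; 0.04 0 0 0 0")

```text
t: 5.62
tool_pos: [0.5401, -0.2339, 0.0713]
eef_rot: [-0.631, 0.776, -0.0, -0.0]
ft_force: [-0.4, 0.6, -0.3]
opening: 0.467
finger_force: 0.0
```

```bash
python3 - <<'E'
from h import *
o=r.observe();print(o["finger_force"],o["opening"])
delta([.5406,-.2342,.072],168.2)
for n in("top","wrist"):
    s=snapshot(n); print(n,blobs(s,(0,150,60),(6,255,255),8)+blobs(s,(174,150,60),(180,255,255),8), proj(s,[.5406,-.2342,.078]))
    im=s["color"] if n=="wrist" else cv2.resize(s["color"][130:260,280:410],None,fx=4.5,fy=4.5)
    cv2.imwrite(f"pics/{n}2.png",im)
E
```

```text
0.0 0.46673888221534493
t 5.62 tcp [ 0.5401 -0.2339  0.0713] yaw 168.2 F [-0.39  0.59 -0.3 ] shift [ 0.0002 -0.0005 -0.0007] roll 0.000655994620891402
top [([0, 373, 14, 27, 295], [5.4, 387.8])] [380.26967482 209.47641082]
wrist [([303, 246, 34, 67, 1772], [319.6, 280.5])] [319.85554369 294.36550782]
```

View pics/wrist2.png

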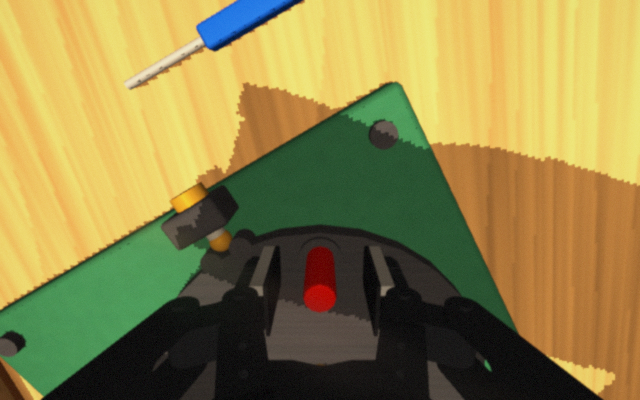

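The peg is centred between the open pads with no force on it. I'll lift straight up, re-check the plate, then go to the ball.

Emit:
carry_out(plan="0.06 0 0 -0.01 0; 0.06 0 0 -0.035 0; 0.06 0 0 -0.07 0; 0.06 0 0 -0.105 0; 0.06 0 0 -0.14 0; 0.06 0 0 -0.175 0; 0.06 0 0 -0.21 0; 0.06 0 0 -0.235 0; 0.06 0 0 -0.25 0; 0.06 0 0 -0.256 0; 0.06 0 0 -0.256 0")

```text
t: 6.63
tool_pos: [0.5404, -0.2337, 0.3289]
eef_rot: [-0.631, 0.776, -0.001, 0.0]
ft_force: [-0.1, 0.1, -1.4]
opening: 0.705
finger_force: 0.0
```

```bash
python3 - <<'E'
from h import *
delta([.5745,.0094,.328],18.2)
w=snapshot("wrist"); t=snapshot("top"); cv2.imwrite("pics/w3.png",w["color"])
R=blobs(w,(0,150,60),(6,255,255),20)+blobs(w,(174,150,60),(180,255,255),20);print(R)
c=np.array([.558,-.151])
for b in R:
    p=onz(w,b[1],.062)[:2]-c; print(p+c,np.hypot(*p),np.degrees(np.arctan2(p[1],p[0]))%360)
b=cv2.resize(t["color"][130:260,280:410],None,fx=3,fy=3,interpolation=cv2.INTER_CUBIC)
o=np.zeros((400,390,3),np.uint8);o[:390]=b;cv2.imwrite("pics/both3.png",cv2.resize(np.hstack([w["color"],o]),(800,311)))
E
```

```text
t 6.63 tcp [ 0.5404 -0.2337  0.3289] yaw 168.3 F [-0.09  0.1  -1.37] shift [-0.245   0.0161  0.0007] roll -0.5223392721895821
[([316, 156, 12, 18, 167], [321.4, 164.5])]
[ 0.54148354 -0.23153252] 0.08220876294454608 258.4098922480087
```

View pics/both3.png

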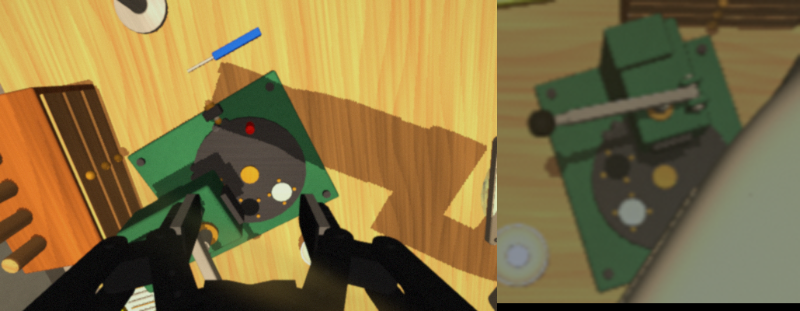

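The peg is at 258.4°, so the plate has turned 60.2° and is home. Silver is in its nest at the +120° position, the empty nest has moved to +y, and copper is under the punch. Now to the ball.

Emit:
carry_out(plan="0.07 -0.015 0.001 0 -0.05; 0.07 -0.04 0.003 0 -0.12; 0.07 -0.07 0.005 0 -0.19; 0.07 -0.1 0.007 0 -0.26; 0.07 -0.13 0.009 0 -0.33; 0.07 -0.16 0.011 0 -0.4; 0.07 -0.19 0.013 0 -0.47; 0.07 -0.215 0.014 0 -0.523; 0.07 -0.235 0.015 0 -0.523; 0.07 -0.245 0.016 0 -0.523; 0.07 -0.245 0.016 0 -0.523; 0.07 -0.245 0.016 0 -0.523")

```text
t: 7.73
tool_pos: [0.5742, 0.0094, 0.3264]
eef_rot: [0.81, -0.586, -0.001, 0.001]
ft_force: [0.5, -0.0, 0.2]
opening: 0.821
finger_force: 0.0
```

```bash
python3 - <<'E'
from h import *
delta([.5745,.0094,.262],18.2)
w=snapshot("wrist"); cv2.imwrite("pics/w4.png",w["color"])
print(proj(w,[.5745,.0094,.259]))
E
```

```text
t 7.73 tcp [0.5742 0.0094 0.3264] yaw -161.7 F [ 0.45 -0.03  0.25] shift [ 0.0001 -0.0004  0.0644] roll 0.0012901240625837382
[320.95700816 225.0656267 ]
```

View pics/w4.png

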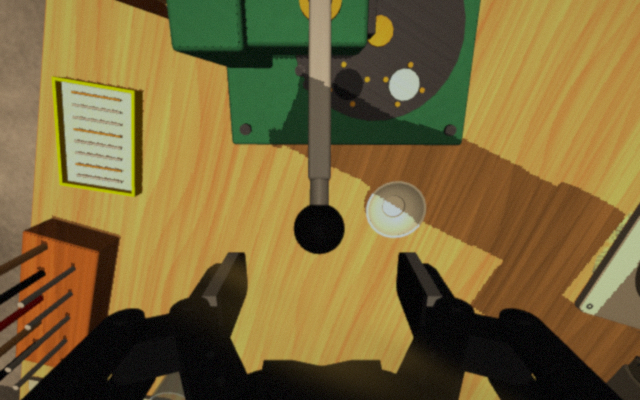

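The ball is at (319,228), against a predicted (321,225), so it is centred between the open fingers. Descend and pinch.

Emit:
carry_out(plan="0.07 0 0 0.008 0; 0.07 0 0 0.022 0; 0.07 0 0 0.038 0; 0.07 0 0 0.052 0; 0.07 0 0 0.061 0; 0.07 0 0 0.064 0; 0.045 0 0 0.064 0; 0.025 0 0 0.064 0; 0.025 0 0 0.064 0; 0.025 0 0 0.064 0; 0.025 0 0 0.064 0", grip_force=60)

```text
t: 8.7
tool_pos: [0.5756, 0.0097, 0.2645]
eef_rot: [0.81, -0.586, 0.001, -0.001]
ft_force: [5.4, 1.4, 1.4]
opening: 0.343
finger_force: 59.0
```

```bash
python3 - <<'E'
from h import *
o=r.observe();print(o["finger_force"],o["opening"]*85.4)
delta([.5745,.0094,.262],18.2)
M=Ro.from_quat(o["eef_rot"]).as_matrix(); ey=np.array([-.3123,.95,0])
for q in(.05,.1,.15,.2,.25,.3,.35,.4,.45,.5,.55,.6,.65,.7):
    f=.35-q; d=ey*.2*(np.cos(f)-np.cos(.35))+np.array([0,0,.2*(np.sin(f)-np.sin(.35))]); print(q,(M.T@d).round(4))
E
```

```text
58.981919288635254 29.289771140650114
t 8.7 tcp [0.5756 0.0097 0.2645] yaw -161.7 F [5.41 1.42 1.39] shift [-0.0001  0.0012  0.0025] roll 0.0009285001502601545
0.05 [-0.0032  0.      0.0095]
0.1 [-0.0059  0.0001  0.0191]
0.15 [-0.0082  0.0001  0.0288]
0.2 [-0.0099  0.0001  0.0387]
0.25 [-0.0112  0.0002  0.0486]
0.3 [-0.0119  0.0002  0.0586]
0.35 [-0.0122  0.0002  0.0686]
0.4 [-0.012   0.0003  0.0786]
0.45 [-0.0112  0.0003  0.0885]
0.5 [-0.01    0.0004  0.0985]
0.55 [-0.0082  0.0004  0.1083]
0.6 [-0.006   0.0004  0.1181]
0.65 [-0.0033  0.0005  0.1277]
0.7 [-1.000e-04  5.000e-04  1.372e-01]
```

Emit:
carry_out(plan="0.025 -0.0017 -0.0005 0.005 0; 0.025 -0.0032 -0.001 0.0095 0; 0.025 -0.0046 -0.0015 0.0143 0; 0.025 -0.0059 -0.0015 0.0191 0; 0.025 -0.0071 -0.0015 0.0239 0; 0.025 -0.0082 -0.0015 0.0288 0; 0.025 -0.0091 -0.0015 0.0337 0; 0.025 -0.0099 -0.0014 0.0387 0; 0.025 -0.0106 -0.0014 0.0436 0; 0.025 -0.0112 -0.0013 0.0486 0; 0.025 -0.0116 -0.0013 0.0536 0; 0.025 -0.0119 -0.0013 0.0586 0")

```text
t: 9.7
tool_pos: [0.5718, 0.0218, 0.2042]
eef_rot: [0.81, -0.586, -0.0, -0.0]
ft_force: [-0.2, 4.4, 4.0]
opening: 0.34
finger_force: 59.7
```

```bash
python3 - <<'E'
from h import *
o=r.observe();print(o["finger_force"],o["opening"]*85.4)
delta([.5756,.0097,.2645],18.2)
E
```

```text
59.72147047519684 29.054056551578302
t 9.7 tcp [0.5718 0.0218 0.2042] yaw -161.7 F [-0.21  4.35  4.  ] shift [ 0.0126  0.0002 -0.0603] roll 0.0010492177995316213
```

Emit:
carry_out(plan="0.025 -0.0008 0 0.005 0; 0.025 -0.0013 0 0.01 0; 0.025 -0.0012 0 0.015 0; 0.025 -0.0011 0 0.019 0; 0.025 -0.0011 0 0.019 0")

```text
t: 10.12
tool_pos: [0.5713, 0.0234, 0.1845]
eef_rot: [0.811, -0.586, -0.001, -0.001]
ft_force: [-0.2, 9.1, 3.5]
opening: 0.343
finger_force: 60.0
```

Emit:
carry_out(plan="0.025 0.001 0 0 0; 0.025 0.002 0 0 0; 0.025 0.002 0 0 0")

```text
t: 10.37
tool_pos: [0.5713, 0.0233, 0.1849]
eef_rot: [0.811, -0.585, -0.003, -0.002]
ft_force: [-2.5, 19.8, 3.8]
opening: 0.343
finger_force: 59.9
```

```bash
python3 - <<'E'
from h import *
o=r.observe();print(o["finger_force"],o["opening"]*85.4,o["torque"])
delta([.5756,.0097,.2645],18.2)
E
```

```text
59.92921829223633 29.252278139726748 [3.49352415 0.48984891 0.32415946]
t 10.37 tcp [0.5713 0.0233 0.1849] yaw -161.6 F [-2.5  19.76  3.77] shift [ 0.0137  0.0002 -0.0797] roll 0.0031905435148040515
```

Emit:
carry_out(plan="0.025 -0.0015 0 0 0; 0.025 -0.003 0 0 0; 0.025 -0.0037 0 0 0; 0.025 -0.0037 0 0 0")

```text
t: 10.7
tool_pos: [0.5712, 0.0236, 0.1857]
eef_rot: [0.81, -0.586, 0.0, 0.0]
ft_force: [0.6, 0.5, 5.4]
opening: 0.343
finger_force: 60.0
```

Emit:
carry_out(plan="0.025 0 0 0.001 0; 0.025 0.0001 0 0.0025 0; 0.025 0.0002 0 0.0035 0; 0.025 0.0002 0 0.0035 0")

```text
t: 11.03
tool_pos: [0.5711, 0.0238, 0.1819]
eef_rot: [0.81, -0.587, -0.0, -0.0]
ft_force: [1.2, 3.3, 4.7]
opening: 0.34
finger_force: 60.1
```

Emit:
carry_out(plan="0.025 -0.0002 0 0.001 0; 0.025 -0.0002 0 0.0025 0; 0.025 -0.0002 0 0.004 0; 0.025 -0.0002 0 0.004 0")

```text
t: 11.37
tool_pos: [0.571, 0.0241, 0.1779]
eef_rot: [0.81, -0.586, -0.0, 0.0]
ft_force: [0.9, 3.9, 3.3]
opening: 0.337
finger_force: 60.3
```

Emit:
carry_out(plan="0.025 -0.0002 0 0.001 0; 0.025 -0.0002 0 0.0025 0; 0.025 -0.0002 0 0.004 0; 0.025 -0.0002 0 0.004 0")

```text
t: 11.7
tool_pos: [0.571, 0.0243, 0.1739]
eef_rot: [0.81, -0.587, -0.0, -0.0]
ft_force: [0.8, 5.5, 3.6]
opening: 0.341
finger_force: 60.4
```

Emit:
carry_out(plan="0.025 -0.0004 0 0.001 0; 0.025 -0.0008 0 0.0025 0; 0.025 -0.001 0 0.004 0; 0.025 -0.001 0 0.004 0")

```text
t: 12.03
tool_pos: [0.5709, 0.0248, 0.171]
eef_rot: [0.81, -0.586, 0.001, 0.0]
ft_force: [-1.5, 2.0, 14.5]
opening: 0.341
finger_force: 61.5
```

Contact: Fz rose from 4 N to 14.5 N and the advance is stalling. I'll add a touch more and hold.

Emit:
carry_out(plan="0.025 0 0 0.0003 0; 0.025 0 0 0.0003 0; 0.025 0 0 0.0003 0; 0.025 0 0 0.0003 0")

```text
t: 12.37
tool_pos: [0.5709, 0.0248, 0.1711]
eef_rot: [0.81, -0.586, 0.001, -0.0]
ft_force: [-1.8, 2.7, 14.3]
opening: 0.342
finger_force: 61.5
```

Emit:
carry_out(plan="0.025 0 0 0.0005 0; 0.025 0 0 0.0005 0; 0.025 0 0 0.0005 0; 0.025 0 0 0.0005 0; 0.025 0 0 0.0005 0; 0.025 0 0 0.0005 0; 0.025 0 0 0.0005 0; 0.025 0 0 0.0005 0; 0.025 0 0 0.0005 0")

```text
t: 13.12
tool_pos: [0.5709, 0.0248, 0.1707]
eef_rot: [0.81, -0.586, 0.001, -0.0]
ft_force: [-2.5, 2.8, 15.4]
opening: 0.341
finger_force: 61.6
```

Emit:
carry_out(plan="0.025 0 0 -0.002 0; 0.025 0.0003 0 -0.005 0; 0.025 0.0007 0 -0.008 0; 0.025 0.001 0 -0.0115 0; 0.025 0.0014 0 -0.015 0; 0.025 0.0017 0 -0.0185 0; 0.025 0.002 0 -0.022 0; 0.025 0.0023 0 -0.0255 0; 0.025 0.0027 0 -0.029 0; 0.025 0.003 0 -0.032 0; 0.025 0.0032 0 -0.0345 0; 0.025 0.0032 0 -0.0345 0")

```text
t: 14.12
tool_pos: [0.5711, 0.0237, 0.2039]
eef_rot: [0.811, -0.585, -0.001, -0.001]
ft_force: [0.5, 11.0, 2.7]
opening: 0.339
finger_force: 60.2
```

```bash
python3 - <<'E'
from h import *
delta([.5756,.0097,.2645],18.2)
E
```

```text
t 14.12 tcp [0.5711 0.0237 0.2039] yaw -161.6 F [ 0.48 11.03  2.67] shift [ 0.0145  0.0002 -0.0607] roll 0.0027755861905964544
```

Emit:
carry_out(plan="0.025 -0.001 0 -0.004 0; 0.025 -0.0013 0 -0.009 0; 0.025 -0.0007 0 -0.0145 0; 0.025 0 0 -0.0199 0; 0.025 0.0008 0 -0.025 0; 0.025 0.0017 0 -0.0298 0; 0.025 0.0028 0 -0.0347 0; 0.025 0.004 0 -0.0395 0; 0.025 0.0053 0 -0.0443 0; 0.025 0.0067 0 -0.0491 0; 0.025 0.0083 0 -0.054 0; 0.025 0.009 0 -0.057 0")

```text
t: 15.12
tool_pos: [0.5752, 0.0113, 0.2612]
eef_rot: [0.81, -0.587, 0.002, 0.001]
ft_force: [6.0, -10.3, -3.1]
opening: 0.34
finger_force: 59.6
```

```bash
python3 - <<'E'
from h import *
delta([.5756,.0097,.2645],18.2)
E
```

```text
t 15.12 tcp [0.5752 0.0113 0.2612] yaw -161.9 F [  5.96 -10.25  -3.08] shift [ 0.0017  0.0001 -0.0033] roll -0.0012821421668249874
```

Emit:
carry_out(plan="0.025 0.001 0 -0.0005 0; 0.025 0.002 0 -0.001 0; 0.025 0.002 0 -0.0015 0; 0.025 0.002 0 -0.0015 0")

```text
t: 15.45
tool_pos: [0.5756, 0.0103, 0.2623]
eef_rot: [0.81, -0.586, 0.001, 0.001]
ft_force: [5.2, -6.0, -2.2]
opening: 0.341
finger_force: 59.6
```

```bash
python3 - <<'E'
from h import *
delta([.5756,.0097,.2645],18.2)
T=snapshot("top");C=snapshot("scene")
for s in(T,C): print(proj(s,[.5745,.0094,.259]))
E
```

```text
t 15.45 tcp [0.5756 0.0103 0.2623] yaw -161.8 F [ 5.23 -5.98 -2.19] shift [ 0.0006  0.0001 -0.0022] roll 0.0005350124096623677
[298.93921765 182.47025915]
[317.86686787 196.51177786]
```

Emit:
carry_out(plan="0.025 0.0005 -0.0005 -0.0005 0; 0.025 0.001 -0.001 -0.001 0; 0.025 0.0012 -0.0012 -0.0015 0; 0.025 0.0012 -0.0012 -0.0015 0")

```text
t: 15.88
tool_pos: [0.5758, 0.0099, 0.2635]
eef_rot: [0.81, -0.586, -0.0, 0.002]
ft_force: [-1.5, -6.0, -1.5]
opening: 0.341
finger_force: 59.8
```

Emit:
carry_out(plan="0.025 0.0005 0 -0.0005 0; 0.025 0.001 0 -0.001 0; 0.025 0.0014 0 -0.0018 0; 0.025 0.0014 0 -0.0018 0")

```text
t: 16.22
tool_pos: [0.5759, 0.0096, 0.2644]
eef_rot: [0.81, -0.586, -0.002, 0.001]
ft_force: [-5.2, -3.2, -10.0]
opening: 0.342
finger_force: 60.3
```

Fz of -10 N means the lever is against its upper stop, back at the original height. I'll relieve the tension and release slowly.

Emit:
carry_out(plan="0.025 0.0003 0.0005 0.0007 0; 0.025 0.0003 0.0005 0.0012 0; 0.025 0.0003 0.0005 0.0012 0; 0.032 0.0003 0.0005 0.0012 0; 0.04 0.0003 0.0005 0.0012 0; 0.055 0.0003 0.0005 0.0012 0; 0.07 0.0003 0.0005 0.0012 0; 0.07 0.0003 0.0005 0.0012 0; 0.07 0.0003 0.0005 0.0012 0", grip_force=20)

```text
t: 16.97
tool_pos: [0.577, 0.009, 0.2648]
eef_rot: [0.81, -0.586, 0.0, -0.0]
ft_force: [-0.1, 0.3, -0.5]
opening: 0.821
finger_force: 0.0
```

Emit:
carry_out(plan="0.07 0 0 -0.005 0; 0.07 0 0 -0.02 0; 0.07 0 0 -0.045 0; 0.07 0 0 -0.075 0; 0.07 0 0 -0.1 0; 0.07 0 0 -0.115 0; 0.07 0.02 0 -0.12 0; 0.07 0.02 0 -0.12 0")

```text
t: 17.63
tool_pos: [0.5839, -0.0117, 0.3862]
eef_rot: [0.81, -0.586, 0.002, -0.0]
ft_force: [0.2, -0.3, -0.8]
opening: 0.824
finger_force: 0.0
```

```bash
python3 - <<'E'
from h import *
delta([.5756,.0097,.2645],18.2)
T=snapshot("top");C=snapshot("scene");W=snapshot("wrist")
print(proj(W,[.5745,.0094,.259]),[b for b in blobs(W,(0,0,0),(180,255,45),30)])
a=cv2.resize(C["color"][180:280,230:360],(400,308),interpolation=cv2.INTER_CUBIC)
b=cv2.resize(W["color"],(400,250)); b=np.vstack([b,np.zeros((58,400,3),np.uint8)])
cv2.imwrite("pics/f.png",np.hstack([a,b]))
E
```

```text
t 17.63 tcp [ 0.5839 -0.0117  0.3862] yaw -161.8 F [ 0.19 -0.29 -0.78] shift [-0.0232  0.0016  0.1217] roll 8.581347836471e-06
[324.07778773 222.62456426] [([220, 1, 95, 107, 803], [279.6, 75.8]), ([303, 0, 11, 10, 77], [308.3, 3.8]), ([333, 0, 10, 10, 78], [337.4, 4.0]), ([157, 23, 44, 23, 267], [177.3, 35.1]), ([332, 79, 75, 55, 1973], [357.8, 112.5]), ([429, 135, 13, 12, 106], [434.9, 140.7]), ([304, 207, 37, 37, 1083], [322.3, 225.1]), ([604, 238, 36, 71, 1135], [619.4, 268.0]), ([236, 253, 9, 13, 86], [240.3, 258.8]), ([21, 253, 604, 147, 36440], [321.3, 355.3]), ([23, 264, 57, 41, 387], [49.5, 285.6]), ([19, 328, 53, 50, 310], [41.1, 356.7]), ([593, 341, 39, 47, 375], [606.9, 357.9])]
```

View pics/f.png

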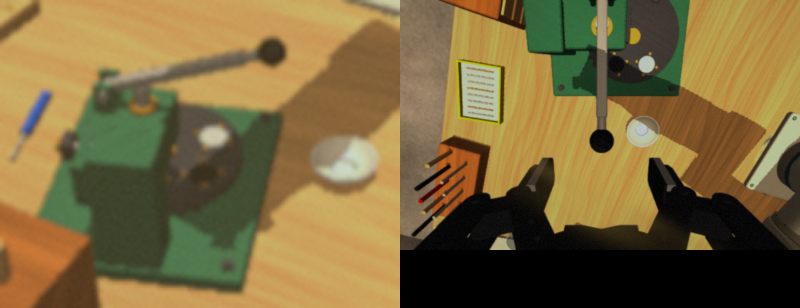

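The lever is back at rest, with the ball at (322,225) against a predicted (324,223). Silver is in its nest, the dish and burnisher haven't moved, and the robot is clear.

```bash
python3 -c "
from cell import r
print(r.sign_off())"
```

```text
the job is handed in; nothing more can be done
None
```

I turned the plate to its detent with the copper under the punch, pressed until firm (about 15 N at the ball, held about 1 s), eased the lever back to rest, and handed the job in at about 18 s; sign-off gave no verdict.

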